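# Index the four-spoke wheel to the yellow pin and lock it

### The job

Gently push on a spoke of the indexing fixture's wheel with a fingertip until the red spoke points straight at the yellow pin (not the blue one). Then, leaving the wheel there, gently push the green-tipped lock lever all the way over, from its open position to its stop. Push only: do not grip the wheel or the lever, and leave the tools, cartons and other things on the bench where they are.

Things in the scene. Friction and masses are not known exactly. Their poses are not given: they have to be found in the camera images.
- fixture: indexing fixture, fixed to the bench: grey steel plate 240 (x) x 300 (y) x 12 thick with a graduated disc, a four-spoke wheel on an upright axle in its middle, and a 70 mm wide lug on its +y edge that carries the lock lever. Origin: centre of the plate's underside, on the wheel's axis; x points roughly away from the robot, y roughly to the robot's left.
- index_wheel (a joint): angle of the wheel about its upright axle (rad), counter-clockwise from above positive; at 0 the red spoke points along the fixture's x. Free to turn from -3.14 to 3.14; stiff enough to stay where it is left (about 2 N at 75 mm from the axle turns it).
- wheel_hub (a point): point on the wheel's axis, 55 mm above the bench, at the height of the spokes' centre lines. Turns with the wheel: x along the red spoke, z up. Hub radius 34 mm, top 81 mm above the bench. Four spokes 90 degrees apart: round bars 12 mm thick, ending in 20 mm balls centred 95 mm from the axis. 37 mm of free height between spokes and plate.
- red_tip (a point): centre of the ball at the end of the red spoke, 95 mm from the wheel's axis, 55 mm above the bench; x points outward along the red spoke, z up. This spoke and its ball are red; the other three are bare steel with black balls.
- yellow_pin: yellow index pin standing on the plate just outside the circle of the spokes, on the far left or far right of the wheel; 12 thick (foot 18) and 43 high, held fast. Origin: centre of its foot, 12 mm above the bench, 120 to 146 mm from the wheel's axis.
- blue_pin: blue index pin of the same shape, on the other side; belongs to another job. Held fast.
- lock_lever (a joint): angle of the lock lever about its upright pivot (rad), counter-clockwise from above positive: 0 open (lever points along the fixture's y, away from the wheel), 1.4 locked, against its stop pin (lever points almost along the fixture's -x, toward the robot). Stays where it is left (about 1.2 N at 65 mm from the pivot swings it); the stop is hard.
- lever_pivot (a point): point on the lock lever's pivot axis, 20 mm in x and 165 mm in y from the fixture's origin, at the height of the lever's centre line (45 mm above the bench). Turns with the lever: y points along the lever to its tip, z up. Pivot boss of 15 mm radius, top 56 mm above the bench.
- lever_tip (a point): centre of the green ball (22 mm diameter) at the end of the lock lever, 87 mm from the pivot, 45 mm above the bench; the lever is a round steel bar 12 mm thick.
- bolt_m12: steel bolt, 20x64x18, lying on the near right corner of the fixture's plate; a bystander. Sizes in mm; origin: centre of its underside.
- tape_black: roll of black tape lying flat, 53x51x19, on the near left corner of the fixture's plate; a bystander. Sizes in mm; origin: centre of its underside.
- pliers: blue-handled pliers, 57x194x14, lying at the near left; a bystander. Sizes in mm; origin: centre of its underside.
- spanner_13: steel spanner, 26x154x6, lying at the left; a bystander. Sizes in mm; origin: centre of its underside.
- grease_pot: yellow round pot, 88 across and 66 high, standing at the left beyond the lock lever; a bystander. Sizes in mm; origin: centre of its underside.
- box_white: open white carton, 105x127x63, standing at the far right; a bystander. Sizes in mm; origin: centre of its underside.
- box_washers: open brown and yellow carton, 102x102x86, standing at the far left; a bystander. Sizes in mm; origin: centre of its underside.

How it is judged:
On the way, in this order (a step that is already met when the one before it is completed fails the run):
1. the red spoke points at the yellow pin and the wheel stands still, with the lock lever still open (under 0.6 rad) (y of yellow_pin in the frame of red_tip between -0.012 and 0.012 m and x of yellow_pin in the frame of red_tip above 0 m and velocity of joint index_wheel between -0.05 and 0.05 rad/s and value of joint lock_lever below 0.6 rad), for 0.2 s.
2. the lock lever is swung over to its stop with the red spoke still at the yellow pin (y of yellow_pin in the frame of red_tip between -0.012 and 0.012 m and x of yellow_pin in the frame of red_tip above 0 m and value of joint lock_lever above 1.3 rad), for 0.2 s.
At the end, for the whole second after the job is handed in: The red spoke's centre line passes within 12 mm of the yellow pin's axis (about 5 degrees), on the pin's side; the wheel is at rest; the lock lever stands within 0.1 rad of its stop (over 1.3 rad) (all of step 2 and velocity of joint index_wheel between -0.05 and 0.05 rad/s); the robot touches nothing.
It fails at once if a bystander is lifted or moved by more than 20 mm (distance of any of bolt_m12, tape_black, pliers, spanner_13, grease_pot, box_white, box_washers from where it was at the start of the episode above 0.02 m).
It fails at once if the fingers press on the wheel with more than 20 N (not gently, or gripping it) (contact force between the fingers and index_wheel above 20 N).
It fails at once if the fingers press on the lock lever with more than 20 N (not gently, or gripping it) (contact force between the fingers and lock_lever above 20 N).
It also fails if it takes over 56 s, if anything falls off the work surface, if the arm or the gripper's body presses on something with over 40 N, if the wrist force passes 120 N, or if a joint passes its speed limit or range.

### The arm

A 7-joint arm with a two-finger parallel gripper is mounted at the origin on a cart in front of the work surface, level with it; the furniture and walls round the work are solid. World frame = base frame: x ahead of the robot, y to its left, z up, the work surface at z = 0. Lengths are in m, angles in rad, forces in N, time in s.
With the tool pointing down it reaches from about 0.4 to 0.9 m from the base axis. Payload 5.5 kg.
Tool frame: the origin (TCP) lies on the centre line of the jaws, within the pads' length; the fingertips stand 17 mm ahead of it and the grasp point (between the pads) lies 2 mm behind it; z points along the fingers, y is the line along which they close (so a half turn about z gives the same grasp; the last joint's range is limited). The gripper opens to 85 mm and grips with 20 to 120 N. Pads are 22 mm wide; open, the fingers measure 114 mm over their backs; the gripper's body (76 mm by 85 mm) begins 54 mm behind the grasp point. The pads swing forward as they close: fully open they stand 13 mm farther back than shut.
Start: joints at [-0.953, 0.501, -0.427, 1.55, 0.221, 1.138, -0.21], TCP at [0.226, 0.61, 0.212] pointing down, gripper open.
Joint ranges: [-2.88, 2.88], [-0.31, 2.03], [-1.54, 1.56], [0.2, 2.42], [-1.41, 4.55], [0.19, 2.02], [-2.57, 2.57]. Speed limits (rad/s): [2.57, 2.57, 3.14, 3.14, 3.14, 3.14, 3.14].

### API

Orientations are given as a 3x3 rotation matrix whose columns are the frame's x, y, z axes.
In Python, from cell import * gives the robot as it stands.
- The arm moves only by the shell command python3 -m handwheel 'ROWS'. ROWS is a JSON object of lists of equal length, an entry for each row: "delta_pos": the shift along the tool's x, y, z in units of 25 mm (1.0 is 25 mm), a list of three; "twist": the turn about the tool's z in units of 6 degrees (1.0 is 6 degrees); "gripper": the finger opening in mm, from 0 to 85.4. In form: {"delta_pos": [[dx, dy, dz], ...], "twist": [twist, ...], "gripper": [gripper, ...]}. A call has 1 to 20 rows; each row is the pose to reach, as a shift and turn from the pose commanded when the call began, along the tool's axes at that moment; what a row does not reach only later rows make up. A row lasts 1/10 s, in which the tool goes at most 50 mm and 8.59 degrees, less where a joint would pass 70% of its speed; a pose out of reach is approached as far as the arm can. A call with a gripper value outside its range is refused whole. The fingers move at their own pace and stop on an object; the grip force is fixed at half the most. Time passes only in rows, so rows that repeat a pose let the fingers close. It gives the time, the measured TCP pose, the force, the opening and the grip force at its end, in the units of the state.
- get_state(): the state, without advancing time (a new reading comes with each control period).
- camera(name): name is "scene" or "top"; returns the picture (480x640x3 uint8, blue, green, red); there is no depth.
- camera_model(name): a dict with "K" (3x3 intrinsics, pixels), "dist" ([k1, k2, p1, p2, k3] as OpenCV has them; the pictures are not rectified), "extrinsics" (4x4, takes a point from world to camera coordinates). Camera axes: x right, y up, looking along -z (the intrinsics and any distortion apply to the point x, -y, -z); pixel columns grow to the right and rows downward; lengths in m; the calibration is good to about 2 mm. A picture is of the moment at which its call begins. camera_model takes no time and is no camera call.
- finish_job(): hands the job in; it is judged then, once.
The state is a dict: "time": time; "qpos": joint angles; "joint_velocities": joint speeds; "joint_torque": joint torques, N m; "eef_pos": TCP position; "eef_rot": TCP orientation; "force": force on the tool from outside, world axes, zero at the start; "torque": the same for the moment, N m; "grip_width": finger opening in m; "finger_force": force on a finger pad.
Only numpy, scipy, OpenCV 4.12 (cv2) and the standard library are available. Lean on these libraries where they do the work, as an engineer would, in place of code of your own. Each camera call takes 0.05 s, during which the arm holds its last target. There are 200 camera calls.

## Working session

There is one attempt and no reset: what is moved stays moved. The work goes in short steps, Python scripts to look and compute and a shell command to move; the robot and the scene stay as the last step left them, time stands still between calls to the robot, and variables do not carry over. Pictures are saved under pics/ and viewed, at most 12 in all, crops included, and the job is handed in when it is done.

```bash
mkdir -p pics; cat > h.py <<'E'
from cell import *
import numpy as np, cv2
def ray(cam,px):
    m=camera_model(cam);K=np.array(m["K"]);E=np.array(m["extrinsics"])
    u=cv2.undistortPoints(np.array([[px]],float),K,np.array(m["dist"],float))[0,0]
    d=E[:3,:3].T@np.array([u[0],-u[1],-1.]);o=-E[:3,:3].T@E[:3,3]
    return o,d
def onz(cam,px,z):
    o,d=ray(cam,px);return o+d*(z-o[2])/d[2]
def proj(cam,p):
    m=camera_model(cam);E=np.array(m["extrinsics"]);c=E[:3,:3]@np.array(p)+E[:3,3]
    return cv2.projectPoints(np.array([[c[0],-c[1],-c[2]]]),np.zeros(3),np.zeros(3),np.array(m["K"]),np.array(m["dist"],float))[0].ravel()
def blobs(img,lo,hi,amin=25):
    hsv=cv2.cvtColor(img,cv2.COLOR_BGR2HSV);m=cv2.inRange(hsv,lo,hi)
    n,_,s,c=cv2.connectedComponentsWithStats(m)
    return [(c[i].round(1).tolist(),s[i].tolist()) for i in range(1,n) if s[i][4]>=amin]
E
python3 - <<'E'
from h import *
for n in("scene","top"):
    im=camera(n);cv2.imwrite(f"pics/{n}0.png",im)
    m=camera_model(n);E=np.array(m["extrinsics"]);print(n,(-E[:3,:3].T@E[:3,3]).round(3))
    for k,lo,hi in(("red",(0,130,60),(8,255,255)),("red2",(172,130,60),(180,255,255)),("yel",(20,130,80),(35,255,255)),("blu",(100,130,50),(125,255,255)),("grn",(45,100,40),(85,255,255))):
        print(k,blobs(im,lo,hi))
s=get_state();print(s["time"],s["eef_pos"],s["eef_rot"],s["force"])
E
```

```text
scene [-0.231  0.522  0.594]
red [([315.5, 17.3], [315, 0, 2, 36, 71]), ([327.3, 27.9], [323, 0, 11, 87, 445]), ([424.9, 49.3], [416, 36, 18, 27, 343]), ([7.7, 80.7], [0, 67, 20, 29, 106]), ([314.6, 93.9], [313, 91, 4, 7, 27]), ([205.4, 109.3], [197, 107, 17, 6, 79]), ([159.7, 200.6], [140, 178, 39, 47, 1336]), ([483.6, 213.1], [464, 183, 51, 56, 1332]), ([410.8, 201.9], [400, 197, 23, 10, 57]), ([292.0, 211.1], [285, 205, 17, 13, 104]), ([497.2, 247.5], [483, 238, 28, 18, 205])]
red2 []
yel [([333.2, 50.3], [328, 29, 12, 62, 376]), ([316.5, 50.6], [307, 41, 19, 20, 340]), ([220.7, 142.6], [207, 135, 28, 16, 362]), ([17.1, 192.4], [12, 188, 12, 10, 91]), ([262.0, 233.0], [259, 224, 7, 18, 94]), ([152.3, 274.4], [124, 242, 53, 62, 1920])]
blu [([318.6, 206.4], [316, 199, 6, 15, 60]), ([267.2, 326.6], [242, 311, 54, 34, 400]), ([280.7, 336.8], [257, 316, 47, 40, 392])]
grn [([126.7, 87.7], [118, 74, 22, 28, 365]), ([25.1, 216.2], [13, 197, 28, 40, 625]), ([225.7, 267.0], [221, 262, 11, 11, 89]), ([304.9, 366.7], [248, 331, 102, 68, 2344]), ([133.5, 426.1], [124, 421, 21, 12, 53]), ([10
[... 879 characters left out ...]
5, 35, 483])]
blu [([607.9, 77.3], [584, 69, 46, 18, 553]), ([364.2, 192.7], [362, 189, 5, 8, 31]), ([487.9, 229.0], [481, 226, 15, 7, 99]), ([249.5, 292.8], [230, 290, 41, 8, 198]), ([255.3, 304.5], [236, 298, 36, 13, 153])]
grn [([262.6, 63.4], [257, 59, 14, 10, 89]), ([296.1, 66.2], [290, 61, 12, 10, 80]), ([279.5, 75.8], [261, 74, 40, 5, 68]), ([152.1, 87.4], [148, 83, 9, 12, 57]), ([248.2, 233.2], [245, 229, 8, 9, 45]), ([504.1, 338.8], [492, 337, 25, 5, 45])]
0.1 [0.22561567 0.60892086 0.21098449] [[-9.37745445e-01  3.47322717e-01 -6.40983237e-04]
 [ 3.47323302e-01  9.37744168e-01 -1.54895846e-03]
 [ 6.30898330e-05 -1.67515715e-03 -9.99998595e-01]] [-0.7193071  -0.33055839 -0.03430253]
```

View pics/top0.png

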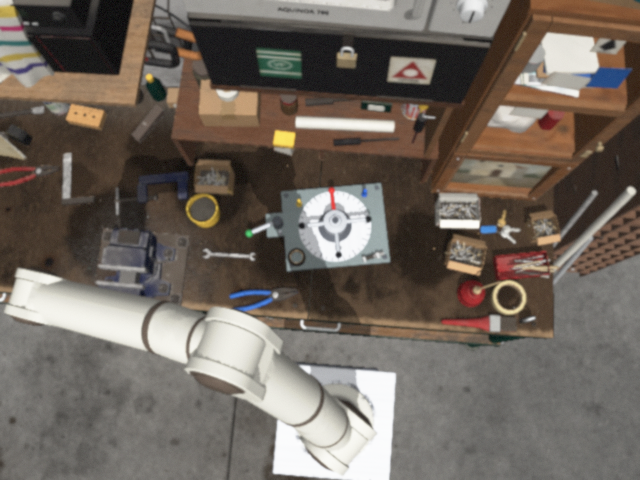

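View pics/scene0.png

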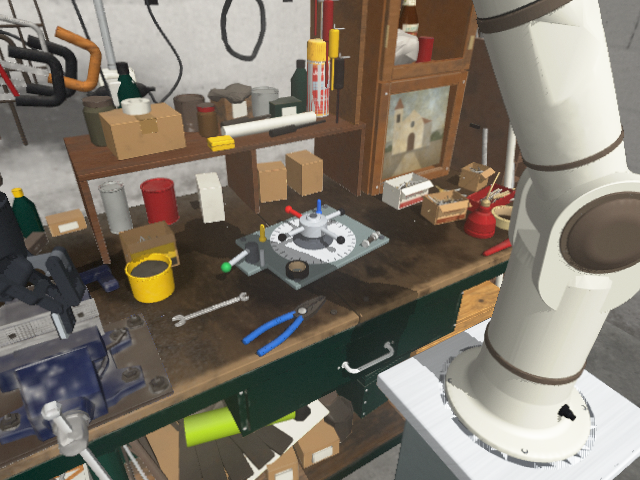

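The top view shows the plate around (337,225), the red spoke up at (332,190), the yellow pin at (299,202), the blue pin at (364,191) and the green lever tip at (248,233). The scene view agrees, with the yellow pin at (262,233). The wheel needs roughly 50° CCW.

```bash
python3 - <<'E'
from h import *
T=camera("top");S=camera("scene")
c=cv2.resize(T[170:290,230:400],None,fx=4.6,fy=4.6,interpolation=cv2.INTER_CUBIC);cv2.imwrite("pics/c1.png",c)
def sub(im,n,x0,y0,x1,y1,lo,hi):
    return [((b[0][0]+x0,b[0][1]+y0),b[1]) for b in blobs(im[y0:y1,x0:x1],lo,hi,6)]
print("redS",r:=sub(S,"scene",270,195,310,225,(0,120,60),(10,255,255)))
print("redT",sub(T,"top",320,180,345,215,(0,120,60),(10,255,255)))
print("yT",sub(T,"top",290,190,310,212,(18,100,80),(38,255,255)))
print("bT",sub(T,"top",355,182,375,200,(100,100,50),(125,255,255)))
print("grT",onz("top",(248.2,233.2),.045),"grS",onz("scene",(225.7,267),.045))
print("yT",onz("top",(298.5,201.5),.05),"yStop",onz("scene",(262,225),.055))
print("redtipT",onz("top",(331.8,190),.055))
hsv=cv2.cvtColor(T,cv2.COLOR_BGR2HSV)
m=cv2.inRange(hsv,(0,0,150),(180,60,255));m[:170]=0;m[290:]=0;m[:,:280]=0;m[:,400:]=0
cs=max(cv2.findContours(m,cv2.RETR_EXTERNAL,2)[0],key=cv2.contourArea);e=cv2.fitEllipse(cv2.convexHull(cs));print("disc",e,onz("top",e[0],.014))
E
```

```text
redS [((291.9, 211.1), [15, 10, 17, 13, 109])]
redT [((331.8, 196.2), [9, 6, 6, 23, 71])]
yT [((298.7, 202.6), [7, 9, 5, 8, 32])]
bT [((364.1, 192.7), [7, 7, 5, 8, 35])]
grT [0.50602062 0.29030954 0.045     ] grS [0.50415542 0.28734921 0.045     ]
yT [0.61017987 0.15488158 0.05      ] yStop [0.60819595 0.15410537 0.055     ]
redtipT [0.65102057 0.06173659 0.055     ]
disc ((343.5533447265625, 222.18936157226562), (89.03227996826172, 106.74847412109375), 131.54420471191406) [0.56854665 0.02021214 0.014     ]
```

View pics/c1.png

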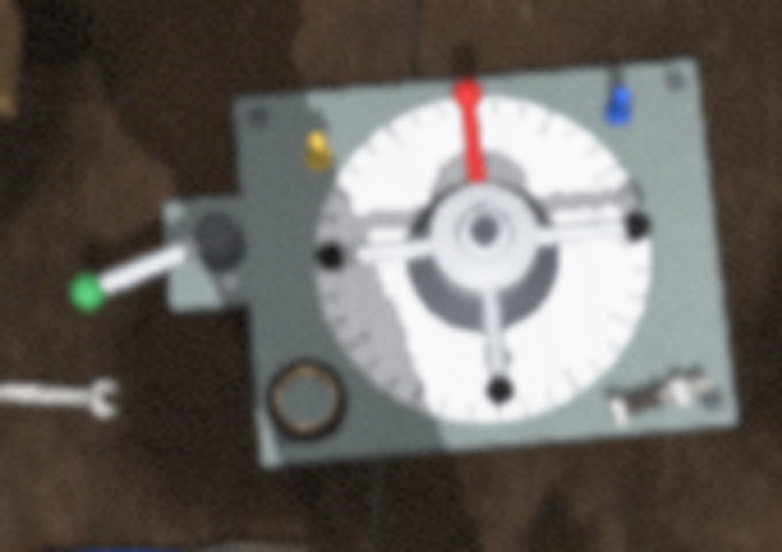

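The crop shows the red ball at (467,94), the black balls at (332,256), (500,390) and (638,226), the yellow pin at (318,150) and the green ball at (87,293). The lever boss is at (220,240), so the lever is already open by about 0.25 rad.

```bash
cat >> h.py <<'E'
def crop(p): return (230+(p[0]+.5)/4.6-.5,170+(p[1]+.5)/4.6-.5)
E
python3 - <<'E'
from h import *
b=np.array([onz("top",crop(p),.055) for p in((467,94),(332,256),(500,390),(638,226))])
h=b.mean(0);print("balls",b.round(4),"hub",h.round(4),np.linalg.norm(b-h,axis=1).round(4))
a=[np.degrees(np.arctan2(*(q-h)[[1,0]])) for q in b];print(a)
y=[onz("top",(298.7,202.6),.034),onz("scene",(262,233),.034),onz("scene",(262,224),.055),onz("scene",(262,241),.012)]
for q in y: print("yel",q.round(4),np.degrees(np.arctan2(*(q-h)[[1,0]])),np.linalg.norm((q-h)[:2]))
co=np.array([onz("top",crop(p),.012) for p in((235,98),(697,60),(738,425),(262,467))]);print(co.round(4),co.mean(0))
v=(co[0]-co[1]+co[3]-co[2])[:2];v/=np.linalg.norm(v);X=np.array([v[1],-v[0]]);print("y",v,"x",X)
pv=h[:2]+.02*X+.165*v;g=onz("top",(248.2,233.2),.045)[:2]
print("pivot",pv,"from boss",onz("top",crop((220,240)),.056),"tip",g,np.linalg.norm(g-pv))
w=g-pv;print("lever ang",np.degrees(np.arctan2(w[1],w[0])-np.arctan2(v[1],v[0])))
for p,z in(((303,398),.031),((660,393),.025)):print("tape/bolt",onz("top",crop(p),z).round(3))
print("hubS",proj("scene",h),"redS",onz("scene",(289,210),.055))
E
```

```text
balls [[ 0.6507  0.0637  0.055 ]
 [ 0.5393  0.1388  0.055 ]
 [ 0.4634  0.0286  0.055 ]
 [ 0.574  -0.049   0.055 ]] hub [0.5569 0.0455 0.055 ] [0.0956 0.0949 0.095  0.0961]
[np.float64(10.936433539818179), np.float64(100.63883352625815), np.float64(-169.7519679315467), np.float64(-79.74040410303414)]
yel [0.6115 0.1551 0.034 ] 63.49150879348019 0.12241348485796812
yel [0.6066 0.156  0.034 ] 65.7859884171111 0.12114986387754804
yel [0.6125 0.1521 0.055 ] 62.442529210651095 0.12020310866800288
yel [0.6058 0.1575 0.012 ] 66.4118479124819 0.12224494200154731
[[ 0.6494  0.213   0.012 ]
 [ 0.6994 -0.0825  0.012 ]
 [ 0.4617 -0.1225  0.012 ]
 [ 0.4109  0.1728  0.012 ]] [0.55534678 0.04521486 0.012     ]
y [-0.16824547  0.98574513] x [0.98574513 0.16824547]
pivot [0.54881532 0.21153001] from boss [0.54363637 0.20897821 0.056     ] tip [0.50602062 0.29030954] 0.08965267477899568
lever ang 18.825917815704607
tape/bolt [0.453 0.15  0.031]
tape/bolt [ 0.476 -0.071  0.025]
hubS [312.00431122 223.13946701] redS [0.6424355  0.06258427 0.055     ]
```

```bash
cat >> h.py <<'E'
def to(*t):
    s=get_state();R=np.array(s["eef_rot"]);print("units",(R.T@(np.array(t)-s["eef_pos"])/.025).round(2),"pos",np.round(s["eef_pos"],4),"F",np.round(s["force"],2),"t",s["time"],"yaw",np.degrees(np.arctan2(R[1,1],R[0,1])).round(1),"w",s["grip_width"])
E
python3 -m handwheel '{"delta_pos":[[-8,-8,0],[-8,-8,0],[-8,-8,0],[-8,-8,0],[-8,-8,0],[-8,-8,0],[-17.15,-16.88,1],[-17.15,-16.88,1],[-17.15,-16.88,1],[-17.15,-16.88,1],[-17.15,-16.88,2.4],[-17.15,-16.88,2.4],[-17.15,-16.88,2.4],[-17.15,-16.88,2.4],[-17.15,-16.88,2.4],[-17.15,-16.88,2.4],[-17.15,-16.88,2.4],[-17.15,-16.88,2.4]],"twist":[-3.38,-3.38,-3.38,-3.38,-3.38,-3.38,-3.38,-3.38,-3.38,-3.38,-3.38,-3.38,-3.38,-3.38,-3.38,-3.38,-3.38,-3.38],"gripper":[0,0,0,0,0,0,0,0,0,0,0,0,0,0,0,0,0,0]}'
python3 -c "
from h import *
to(.4812,.0644,.055);cv2.imwrite('pics/s2.png',camera('scene'))"
```

```text
time: 2.0
eef_pos: [0.4812, 0.0661, 0.1523]
eef_rot: [[-1.0, -0.001, 0.001], [-0.001, 1.0, 0.0], [-0.001, 0.0, -1.0]]
force: [0.5, -0.0, 0.7]
grip_width: 0.0001
finger_force: 0.0
units [ 0.   -0.07  3.89] pos [0.4812 0.0661 0.1523] F [ 0.48 -0.03  0.7 ] t 2.0 yaw 90.1 w 9.423351382933386e-05
```

View pics/s2.png

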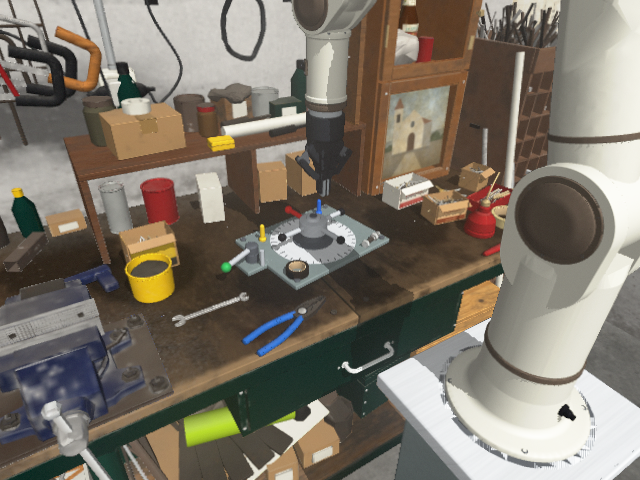

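```bash
python3 -m handwheel '{"delta_pos":[[0,-0.07,0.8],[0,-0.07,1.8],[0,-0.07,2.8],[0,-0.07,3.4],[0,-0.07,3.89],[0,-0.07,3.89],[0,-0.07,3.89]],"twist":[0,0,0,0,0,0,0],"gripper":[0,0,0,0,0,0,0]}'
python3 -m handwheel '{"delta_pos":[[0,-0.12,0],[0.03,-0.24,0],[0.05,-0.36,0],[0.07,-0.48,0],[0.08,-0.6,0],[0.09,-0.74,0],[0.08,-0.88,0],[0.07,-1.02,0],[0.06,-1.16,0],[0.04,-1.3,0],[0,-1.44,0],[-0.03,-1.58,0],[-0.07,-1.72,0],[-0.1,-1.82,0],[-0.1,-1.82,0]],"twist":[0,0,0,0,0,0,0,0,0,0,0,0,0,0,0],"gripper":[0,0,0,0,0,0,0,0,0,0,0,0,0,0,0]}'
python3 - <<'E'
from h import *
to(.4915,.003,.055)
T=camera("top");cv2.imwrite("pics/c3.png",cv2.resize(T[170:290,230:400],None,fx=4.6,fy=4.6,interpolation=cv2.INTER_CUBIC))
E
```

```text
time: 2.75
eef_pos: [0.4815, 0.0634, 0.0549]
eef_rot: [[-1.0, 0.0, 0.0], [0.0, 1.0, 0.0], [-0.0, 0.0, -1.0]]
force: [-0.3, -0.4, 0.4]
grip_width: 0.0002
finger_force: 0.0
time: 4.25
eef_pos: [0.4838, 0.0171, 0.0546]
eef_rot: [[-1.0, 0.002, 0.0], [0.002, 1.0, -0.0], [-0.0, -0.0, -1.0]]
force: [-0.3, 0.7, 0.1]
grip_width: 0.0003
finger_force: 0.0
units [-0.31 -0.56 -0.02] pos [0.4838 0.0171 0.0546] F [-0.3   0.74  0.13] t 4.25 yaw 89.9 w 0.0002919980655146468
```

View pics/c3.png

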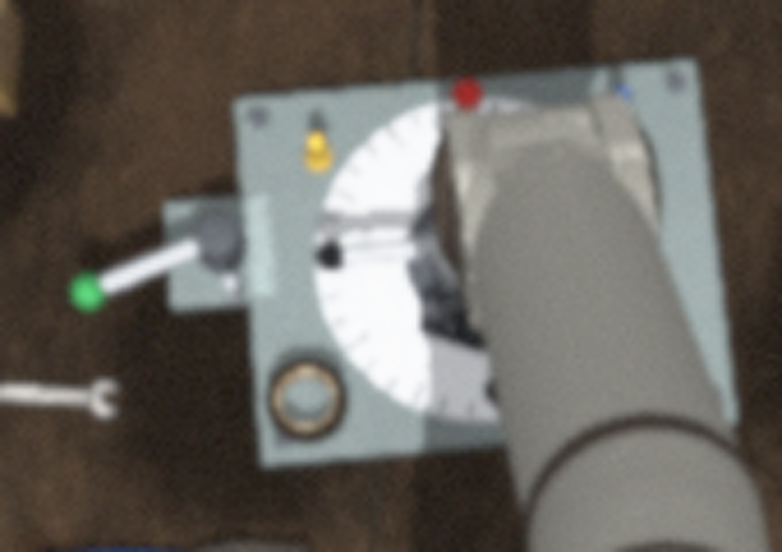

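The wheel has not moved: the red ball is still at (467,94), and the black ball near (492,390) is also unchanged. I'll check the scene view to see where the fingertip is.

```bash
python3 - <<'E'
from h import *
S=camera("scene");cv2.imwrite("pics/s4.png",cv2.resize(S[130:290,220:420],None,fx=3.7,fy=3.7,interpolation=cv2.INTER_CUBIC))
p=np.array(get_state()["eef_pos"])
for z in(0,.017,.03):print(((proj("scene",p-[0,0,z])-[220,130])*3.7).round())
print("spoke point",((proj("scene",[.4634,.0286,.055])-[220,130])*3.7).round())
E
```

```text
[438. 385.]
[437. 408.]
[436. 425.]
spoke point [441. 404.]
```

View pics/s4.png

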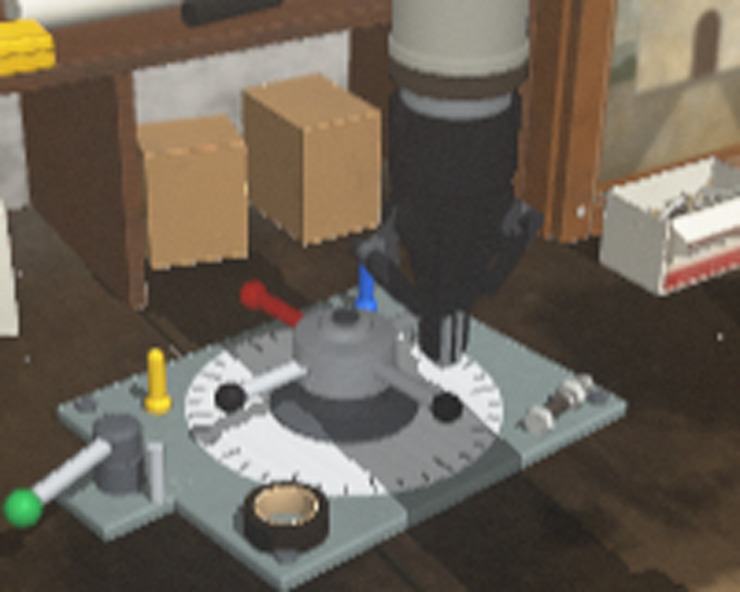

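In the crop the fingertip is at (448,362), behind or above the near spoke's ball at (447,408). Its predicted position was (437,408), so the tip is probably higher than assumed and passed over the spoke. I'll check this against the earlier picture.

```bash
python3 - <<'E'
from h import *
p=np.array([.4812,.0661,.1523])
for z in(-.02,0,.017):print("s2",z,proj("scene",p-[0,0,z]).round(1))
for n in ("s2","s4"):
    im=cv2.imread(f"pics/{n}.png")
    if n=="s2":
        d=np.abs(im.astype(int)-cv2.imread("pics/scene0.png")).sum(2)>60
        d[:,:270]=0;d[:,380:]=0;d[:130]=0;d[230:]=0
        for r in range(160,206,4):
            c=np.where(d[r])[0];print(r,c.min() if len(c) else None,c.max() if len(c) else None)
p=np.array(get_state()["eef_pos"]);a=proj("scene",p);
for e in([.01,0,0],[0,.01,0],[0,0,.01]):print(e,(proj("scene",p+e)-a).round(2))
print(np.round(np.array(camera_model("scene")["extrinsics"]),3).tolist(), get_state()["qpos"])
E
```

```text
s2 -0.02 [322.5 193.6]
s2 0 [322.3 202. ]
s2 0.017 [322.1 208.9]
160 295 322
164 298 322
168 302 322
172 305 322
176 309 327
180 315 328
184 316 328
188 316 328
192 317 328
196 322 323
200 None None
204 None None
[0.01, 0, 0] [-2.36 -1.95]
[0, 0.01, 0] [-3.59  1.12]
[0, 0, 0.01] [ 0.19 -3.67]
[[-0.52, -0.854, 0.019, 0.314], [0.466, -0.265, 0.844, -0.255], [-0.716, 0.448, 0.535, -0.717], [0.0, 0.0, 0.0, 1.0]] [ 0.06838386  0.4174665  -0.1895836   2.08458438  0.12636727  0.65011084
  1.36381102]
```

The tip sits about 35 mm higher than assumed, in both pictures and without contact. I'll go back to the left of the spoke and step down while watching the force and the image.

```bash
python3 -m handwheel '{"delta_pos":[[0,0.5,-0.3],[0,1,-0.3],[0,1.5,-0.3],[0,1.95,-0.3],[0,1.95,-0.3],[0,1.95,0],[0,1.95,0.2],[0,1.95,0.4],[0,1.95,0.6],[0,1.95,0.8],[0,1.95,0.8],[0,1.95,0.8]],"twist":[0,0,0,0,0,0,0,0,0,0,0,0],"gripper":[0,0,0,0,0,0,0,0,0,0,0,0]}'
python3 - <<'E'
from h import *
to(.4812,.0644,.025)
p=np.array(get_state()["eef_pos"])
S=camera("scene");cv2.imwrite("pics/s5.png",cv2.resize(S[170:260,260:380],None,fx=6,fy=6,interpolation=cv2.INTER_CUBIC))
for z in(-.02,0,.017):print(((proj("scene",p-[0,0,z])-[260,170])*6).round())
E
```

```text
time: 5.55
eef_pos: [0.4836, 0.0663, 0.0344]
eef_rot: [[-1.0, 0.001, -0.0], [0.001, 1.0, 0.0], [0.0, 0.0, -1.0]]
force: [0.4, -0.2, -1.0]
grip_width: 0.0001
finger_force: 0.0
units [ 0.1  -0.08  0.38] pos [0.4836 0.0663 0.0344] F [ 0.43 -0.16 -0.97] t 5.55 yaw 89.9 w 5.594789844501889e-05
[364. 418.]
[363. 462.]
[362. 499.]
```

View pics/s5.png

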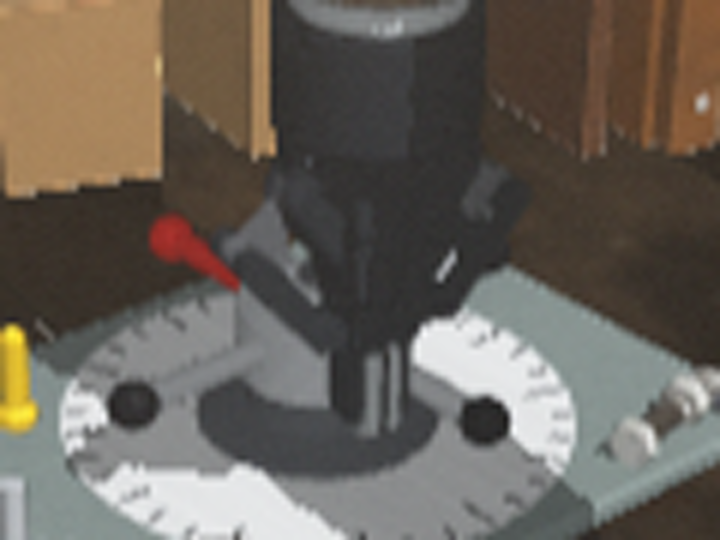

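The tip is now in front of the hub, with its bottom at (370,435), at about z = 0.047 and with no contact force. I'll go 8 mm lower and push.

```bash
python3 -m handwheel '{"delta_pos":[[0.1,-0.05,0.15],[0.1,-0.1,0.3],[0.1,-0.1,0.3],[0.1,-0.2,0.3],[0.1,-0.3,0.3],[0.12,-0.4,0.3],[0.14,-0.5,0.3],[0.16,-0.6,0.3],[0.18,-0.7,0.3],[0.19,-0.8,0.3],[0.19,-0.9,0.3],[0.18,-1.0,0.3],[0.17,-1.1,0.3],[0.16,-1.2,0.3],[0.15,-1.3,0.3],[0.14,-1.4,0.3],[0.12,-1.5,0.3],[0.12,-1.5,0.3]],"twist":[0,0,0,0,0,0,0,0,0,0,0,0,0,0,0,0,0,0],"gripper":[0,0,0,0,0,0,0,0,0,0,0,0,0,0,0,0,0,0]}'
cat >> h.py <<'E'
H=np.array([.5569,.0455])
def red():
    T=camera("top")[165:250,280:400];S=camera("scene")[180:260,250:360]
    for n,im,o in(("top",T,(280,165)),("scene",S,(250,180))):
        for c,s in blobs(im,(0,120,50),(10,255,255),8):
            # end pixels of the red blob farthest from hub
            q=onz(n,(c[0]+o[0],c[1]+o[1]),.055);print(n,"red blob",c,s,"ang",np.degrees(np.arctan2(q[1]-H[1],q[0]-H[0])).round(1),"r",np.hypot(*(q[:2]-H)).round(4))
E
python3 -c "
from h import *
to(.4812,.0644,.025);red()"
```

```text
time: 7.4
eef_pos: [0.4806, 0.0282, 0.0271]
eef_rot: [[-1.0, 0.002, -0.0], [0.002, 1.0, -0.0], [0.0, -0.0, -1.0]]
force: [0.2, 0.5, 0.7]
grip_width: -0.0
finger_force: 0.7
units [-0.02  1.45  0.08] pos [0.4806 0.0282 0.0271] F [0.25 0.54 0.67] t 7.4 yaw 89.9 w -2.4192840039563345e-06
top red blob [42.1, 28.2] [39, 25, 6, 9, 34] ang 27.8 r 0.093
scene red blob [36.5, 34.9] [27, 29, 23, 12, 136] ang 27.6 r 0.0747
```

```bash
python3 -m handwheel '{"delta_pos":[[-0.02,-0.1,0],[-0.05,-0.2,0],[-0.09,-0.3,0],[-0.12,-0.38,0],[-0.16,-0.48,0],[-0.21,-0.6,0],[-0.27,-0.72,0],[-0.32,-0.82,0],[-0.38,-0.92,0],[-0.44,-1.01,0],[-0.5,-1.1,0],[-0.57,-1.2,0],[-0.63,-1.27,0],[-0.7,-1.36,0],[-0.77,-1.44,0],[-0.77,-1.44,0]],"twist":[0,0,0,0,0,0,0,0,0,0,0,0,0,0,0,0],"gripper":[0,0,0,0,0,0,0,0,0,0,0,0,0,0,0,0]}'
python3 -c "
from h import *
to(.5017,-.0097,.027);red()
T=camera('top');cv2.imwrite('pics/c6.png',cv2.resize(T[170:290,230:400],None,fx=4.6,fy=4.6,interpolation=cv2.INTER_CUBIC))"
```

```text
time: 9.1
eef_pos: [0.5001, -0.0077, 0.0271]
eef_rot: [[-1.0, 0.001, 0.0], [0.001, 1.0, -0.0], [-0.0, -0.0, -1.0]]
force: [-0.3, 0.7, 0.7]
grip_width: 0.0001
finger_force: 0.5
units [-0.06 -0.08  0.  ] pos [ 0.5001 -0.0077  0.0271] F [-0.25  0.69  0.66] t 9.1 yaw 89.9 w 0.00011240464197388611
top red blob [34.1, 41.6] [26, 35, 19, 16, 71] ang 57.4 r 0.0748
scene red blob [32.7, 42.4] [20, 38, 29, 9, 161] ang 57.7 r 0.0709
```

View pics/c6.png

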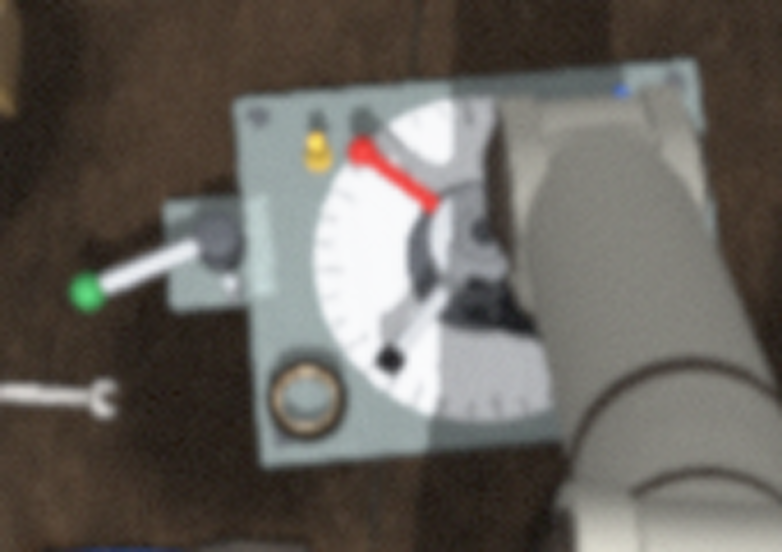

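In the crop the red ball is at (363,150) and the yellow pin at (318,150). The wheel is at 57.5° and needs about 64.2°.

```bash
python3 -m handwheel '{"delta_pos":[[-0.06,-0.07,0],[-0.12,-0.13,0],[-0.18,-0.19,0],[-0.25,-0.25,0],[-0.25,-0.25,0],[-0.25,-0.25,0]],"twist":[0,0,0,0,0,0],"gripper":[0,0,0,0,0,0]}'
python3 -c "
from h import *
to(.5017,-.0097,.027);red()
for p in ((363,150),(390,360)):
  q=onz('top',crop(p),.055);print(np.degrees(np.arctan2(q[1]-H[1],q[0]-H[0])))"
```

```text
time: 9.85
eef_pos: [0.5063, -0.0138, 0.0271]
eef_rot: [[-1.0, 0.001, 0.0], [0.001, 1.0, -0.0], [-0.0, -0.0, -1.0]]
force: [-0.5, 1.1, -0.6]
grip_width: -0.0003
finger_force: 0.5
units [0.18 0.16 0.  ] pos [ 0.5063 -0.0138  0.0271] F [-0.47  1.07 -0.59] t 9.85 yaw 89.9 w -0.00025266213827054466
top red blob [32.6, 44.0] [24, 38, 20, 14, 63] ang 63.8 r 0.0743
scene red blob [33.2, 44.1] [20, 40, 30, 9, 163] ang 64.3 r 0.0695
56.99084946145561
147.09538948657692
```

```bash
python3 -m handwheel '{"delta_pos":[[0.1,0.1,0],[0.25,0.25,0],[0.25,0.25,-1],[0.25,0.25,-2.5],[0.25,0.25,-4],[0.25,0.25,-4],[0,2,-4],[-0.4,4,-4],[-0.8,6,-4],[-1.2,8,-4],[-1.55,10,-4],[-1.55,11.85,-4],[-1.55,11.85,-4],[-1.55,11.85,-4],[-1.55,11.85,-4]],"twist":[0,0,0,0,0,0,0,0,0,0,0,0,0,0,0],"gripper":[0,0,0,0,0,0,0,0,0,0,0,0,0,0,0]}'
python3 -c "
from h import *
to(.545,.2825,.025);red()
print('pot',onz('top',(203,211),.066))
T=camera('top');cv2.imwrite('pics/c7.png',cv2.resize(T[170:290,230:400],None,fx=4.6,fy=4.6,interpolation=cv2.INTER_CUBIC))"
```

```text
time: 11.45
eef_pos: [0.5449, 0.2811, 0.1263]
eef_rot: [[-1.0, 0.002, -0.001], [0.002, 1.0, -0.002], [0.001, -0.002, -1.0]]
force: [0.2, -0.0, -0.3]
grip_width: 0.0004
finger_force: 0.0
units [-0.01  0.06  4.05] pos [0.5449 0.2811 0.1263] F [ 0.21 -0.   -0.26] t 11.45 yaw 89.9 w 0.000397006439518508
top red blob [32.6, 44.0] [24, 38, 20, 14, 61] ang 63.8 r 0.0743
scene red blob [32.5, 44.4] [20, 41, 30, 8, 152] ang 65.3 r 0.0713
pot [0.55563133 0.42360516 0.066     ]
```

View pics/c7.png

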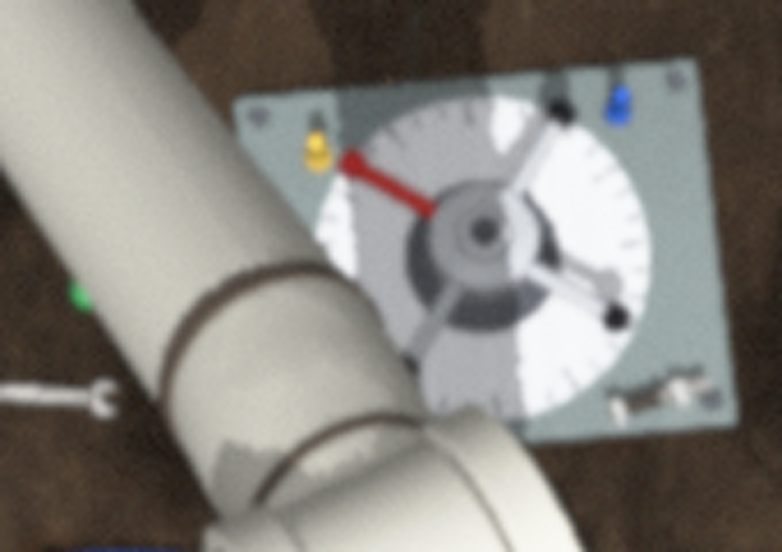

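The red spoke at (352,162), extended, passes the yellow pin's top at (317,139), so it is aligned. Next is the lever: descend and sweep.

```bash
python3 -m handwheel '{"delta_pos":[[0,0.06,1],[0,0.06,2],[0,0.06,3],[0,0.06,3.5],[0,0.06,4.05],[0,0.06,4.05],[0,0.06,4.05]],"twist":[0,0,0,0,0,0,0],"gripper":[0,0,0,0,0,0,0]}'
python3 -m handwheel '{"delta_pos":[[0.15,-0.05,0],[0.3,-0.1,0],[0.45,-0.14,0],[0.6,-0.18,0],[0.75,-0.22,0],[0.92,-0.27,0],[1.06,-0.34,0],[1.21,-0.41,0],[1.36,-0.48,0],[1.5,-0.57,0],[1.63,-0.66,0],[1.76,-0.76,0],[1.88,-0.87,0],[2.0,-0.99,0],[2.1,-1.1,0],[2.1,-1.1,0]],"twist":[0,0,0,0,0,0,0,0,0,0,0,0,0,0,0,0],"gripper":[0,0,0,0,0,0,0,0,0,0,0,0,0,0,0,0]}'
python3 - <<'E'
from h import *
to(.4816,.2374,.025);red()
S=camera("scene");cv2.imwrite("pics/s8.png",cv2.resize(S[170:310,190:350],None,fx=4,fy=4,interpolation=cv2.INTER_CUBIC))
for c,s in blobs(S[230:310,200:320],(45,100,40),(85,255,255),20):
    g=onz("scene",(c[0]+200,c[1]+230),.045);print("green",g,np.degrees(np.arctan2(g[1]-.210,g[0]-.546)))
E
```

```text
time: 12.3
eef_pos: [0.5456, 0.2844, 0.0264]
eef_rot: [[-1.0, 0.001, 0.001], [0.001, 1.0, 0.0], [-0.001, 0.0, -1.0]]
force: [0.9, 0.4, -0.6]
grip_width: 0.0001
finger_force: 0.0
time: 13.9
eef_pos: [0.4919, 0.2562, 0.0257]
eef_rot: [[-1.0, 0.001, -0.001], [0.001, 1.0, -0.001], [0.001, -0.001, -1.0]]
force: [0.8, -0.2, 0.5]
grip_width: -0.0001
finger_force: 0.3
units [ 0.41 -0.75  0.03] pos [0.4919 0.2562 0.0257] F [ 0.75 -0.15  0.53] t 13.9 yaw 89.9 w -0.00010915590852456228
top red blob [32.7, 44.1] [24, 38, 20, 14, 66] ang 63.9 r 0.0739
scene red blob [32.5, 44.4] [20, 41, 30, 8, 150] ang 65.3 r 0.0713
green [0.46772452 0.24954869 0.045     ] 153.19480932091975
```

View pics/s8.png

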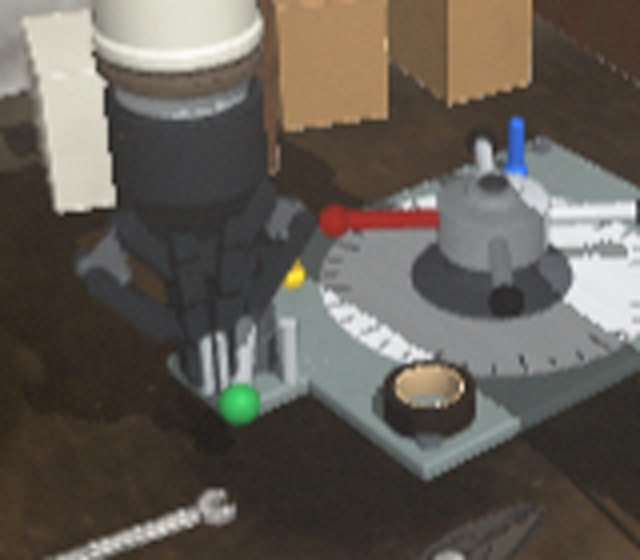

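The lever's green ball is at (240,403) in the crop, about 25° short of the stop. The wheel is unchanged. I'll continue with small steps.

```bash
python3 -m handwheel '{"delta_pos":[[0.08,-0.12,0],[0.15,-0.24,0],[0.21,-0.35,0],[0.26,-0.45,0],[0.31,-0.55,0],[0.36,-0.65,0],[0.41,-0.75,0],[0.44,-0.81,0],[0.46,-0.87,0],[0.48,-0.92,0],[0.48,-0.92,0]],"twist":[0,0,0,0,0,0,0,0,0,0,0],"gripper":[0,0,0,0,0,0,0,0,0,0,0]}'
cat >> h.py <<'E'
def green():
    S=camera("scene")
    for c,s in blobs(S[230:310,200:320],(45,100,40),(85,255,255),20):
        g=onz("scene",(c[0]+200,c[1]+230),.045);print("green",g,s,np.degrees(np.arctan2(g[1]-.210,g[0]-.546)))
E
python3 -c "
from h import *
to(.4784,.2281,.025);red();green()"
```

```text
time: 15.15
eef_pos: [0.4808, 0.2336, 0.026]
eef_rot: [[-1.0, 0.001, 0.0], [0.001, 1.0, -0.0], [-0.0, -0.0, -1.0]]
force: [1.5, -0.1, 0.1]
grip_width: 0.0
finger_force: 0.7
units [ 0.1  -0.22  0.04] pos [0.4808 0.2336 0.026 ] F [ 1.51 -0.05  0.1 ] t 15.15 yaw 89.9 w 4.974989400487761e-05
top red blob [32.7, 44.0] [24, 38, 20, 14, 60] ang 63.7 r 0.0741
scene red blob [40.3, 44.4] [31, 42, 19, 5, 75] ang 67.1 r 0.0526
green [0.45949789 0.22264371 0.045     ] [58, 34, 11, 10, 84] 171.6841672164944
```

Now 1 mm steps toward the stop, watching the force.

```bash
python3 -m handwheel '{"delta_pos":[[0.01,-0.04,0],[0.02,-0.08,0],[0.03,-0.12,0],[0.04,-0.16,0],[0.05,-0.2,0],[0.05,-0.2,0]],"twist":[0,0,0,0,0,0],"gripper":[0,0,0,0,0,0]}'
python3 -c "
from h import *
to(.4784,.2281,.025);green()"
```

```text
time: 15.9
eef_pos: [0.4795, 0.2286, 0.0259]
eef_rot: [[-1.0, 0.001, 0.0], [0.001, 1.0, -0.0], [-0.0, -0.0, -1.0]]
force: [1.6, 0.1, 0.5]
grip_width: 0.0
finger_force: 1.0
units [ 0.04 -0.02  0.04] pos [0.4795 0.2286 0.0259] F [1.62 0.1  0.48] t 15.9 yaw 89.9 w 3.524098718070229e-05
green [0.45828671 0.21700082 0.045     ] [61, 33, 10, 11, 84] 175.43662069228702
```

```bash
python3 -m handwheel '{"delta_pos":[[0.01,-0.03,0],[0.02,-0.07,0],[0.02,-0.11,0],[0.03,-0.15,0],[0.03,-0.15,0]],"twist":[0,0,0,0,0],"gripper":[0,0,0,0,0]}'
python3 -c "
from h import *
to(.4784,.2281,.025);green()"
```

```text
time: 16.45
eef_pos: [0.4785, 0.2249, 0.0258]
eef_rot: [[-1.0, 0.001, -0.0], [0.001, 1.0, -0.0], [0.0, -0.0, -1.0]]
force: [1.4, 0.4, 0.5]
grip_width: 0.0001
finger_force: 1.0
units [0.   0.13 0.03] pos [0.4785 0.2249 0.0258] F [1.43 0.37 0.5 ] t 16.45 yaw 89.9 w 9.068096990966287e-05
green [0.45876392 0.21213812 0.045     ] [63, 33, 10, 10, 83] 178.5959823312964
```

```bash
python3 -m handwheel '{"delta_pos":[[0,-0.03,0],[0,-0.06,0],[0,-0.09,0],[0,-0.12,0],[0,-0.12,0]],"twist":[0,0,0,0,0],"gripper":[0,0,0,0,0]}'
python3 -c "
from h import *
to(.4784,.2281,.025);green()"
```

```text
time: 17.0
eef_pos: [0.4784, 0.2232, 0.0259]
eef_rot: [[-1.0, 0.0, 0.0], [0.0, 1.0, 0.001], [-0.0, 0.001, -1.0]]
force: [1.5, 4.5, -0.3]
grip_width: -0.0
finger_force: 2.9
units [-0.    0.2   0.04] pos [0.4784 0.2232 0.0259] F [ 1.55  4.53 -0.25] t 17.0 yaw 90.0 w -4.817798021410499e-05
green [0.45835345 0.21071157 0.045     ] [64, 33, 10, 10, 83] 179.53484594406078
```

Force rose to about 4.5 N and motion stalled, so the lever is at its stop. Now back off and retreat.

```bash
python3 -m handwheel '{"delta_pos":[[0,0.3,0],[0,0.7,0],[0,0.7,0],[0,0.7,-1.5],[0,0.7,-3],[0,0.7,-4.5],[0,0.7,-5],[0,2.7,-6],[0,4.7,-6],[0,6.7,-6],[0,6.7,-6],[0,6.7,-6],[0,6.7,-6],[0,6.7,-6]],"twist":[0,0,0,0,0,0,0,0,0,0,0,0,0,0],"gripper":[0,0,0,0,0,0,0,0,0,0,0,0,0,0]}'
python3 -c "
from h import *
to(.4784,.2281,.025);red();green()
T=camera('top');cv2.imwrite('pics/c9.png',cv2.resize(T[170:290,230:400],None,fx=4.6,fy=4.6,interpolation=cv2.INTER_CUBIC))"
```

```text
time: 18.45
eef_pos: [0.4793, 0.387, 0.1752]
eef_rot: [[-1.0, 0.003, -0.001], [0.003, 1.0, -0.002], [0.001, -0.002, -1.0]]
force: [-0.3, -0.8, 0.8]
grip_width: 0.0002
finger_force: 0.0
units [ 0.01 -6.34  6.02] pos [0.4793 0.387  0.1752] F [-0.31 -0.84  0.85] t 18.45 yaw 89.8 w 0.00015171712087983676
top red blob [32.6, 44.1] [24, 38, 20, 14, 64] ang 64.0 r 0.0742
scene red blob [32.3, 44.4] [20, 41, 30, 8, 145] ang 65.3 r 0.0717
green [0.45845797 0.21089309 0.045     ] [64, 33, 10, 10, 83] 179.4154975116851
```

View pics/c9.png

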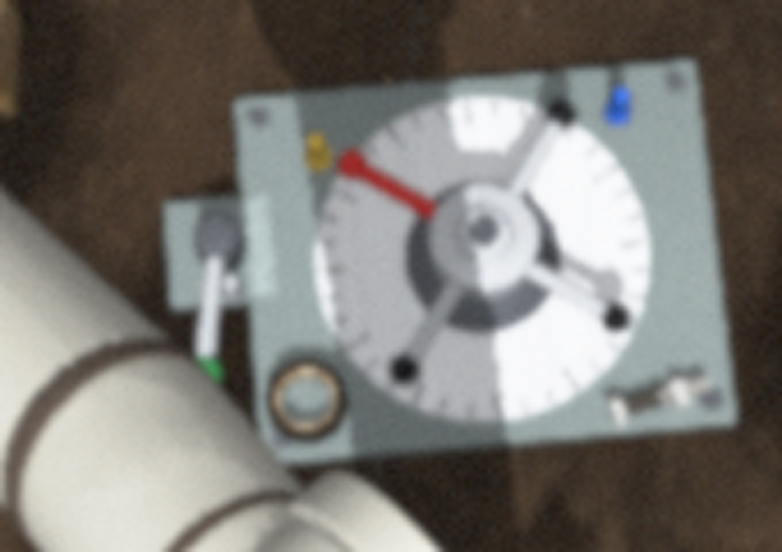

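The red spoke at (352,162) points at the yellow pin at (318,148). The lever is fully over, with its tip at (210,370), and the robot is clear of everything. Handing in.

```bash
python3 -c "
from cell import *
print(finish_job())"
```

```text
the job is handed in; nothing more can be done
None
```

I handed the job in at about 18.5 s of the 56 s allowed; the last pictures show the red spoke pointing at the yellow pin, the lock lever against its stop and the robot clear of everything, but the hand-in returned no verdict.

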